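# Close up the vacuum filter pot: T-bar nuts in crisscross rounds, then open the valve

## Robot

A 7-joint arm with a two-finger parallel gripper is mounted at the origin on the work surface. World frame = base frame: x ahead of the robot, y to its left, z up, the work surface at z = 0. Lengths are in m, angles in rad, forces in N, time in s.
With the tool pointing down it reaches from about 0.4 to 0.85 m from the base axis. Payload 6.9 kg.
Tool frame: the origin (TCP) lies at the very end of the fingers, on their centre line; the grasp point (between the pads) lies 19 mm behind it (bot.tcp_to_grasp is the distance from the TCP to the grasp point, in m); z points along the fingers, y is the direction in which the jaws open and shut (so a half turn about z gives the same grasp; the last joint's range is limited). The gripper opens to 85 mm and grips with 20 to 120 N. Pads are 22 mm wide; open, the fingers measure 114 mm over their backs; the gripper's body (76 mm by 85 mm) begins 54 mm behind the grasp point. The pads swing forward as they close: fully open they stand 13 mm farther back than shut.
Start: joints at [-1.123, 0.507, -0.238, 1.5, 0.126, 1.149, -0.155], TCP at [0.21, 0.589, 0.231] pointing down, gripper open.
Joint ranges: [-3.08, 3.08], [-0.24, 2.05], [-1.43, 1.35], [0, 2.5], [-1.52, 4.66], [0.17, 1.96], [-2.89, 2.89]. Speed limits (rad/s): [2.39, 2.39, 3.14, 3.14, 3.14, 3.14, 3.14].

## Interface

Orientations are given as a rotation vector (axis times angle).
In Python, from bench import bot gives the robot as it stands.
- The arm moves only by the tool arm_command, never from a script. Its argument "moves" is one flat list of numbers, 5 for each row, row after row: the shift along the tool's x, y, z in m, then the turn about the tool's z in units of 6 degrees (1.0 is 6 degrees), then the closure, from -1 (fully open) to 1 (shut), so that 0 is half open. In form: [tx, ty, tz, turn, hand, tx, ty, tz, turn, hand, ...]. A call has 1 to 12 rows; each row is the pose to reach, as a shift and turn from the pose commanded when the call began, along the tool's axes at that moment; what a row does not reach only later rows make up. A row lasts 1/8 s, in which the tool goes at most 62.5 mm and 10.7 degrees, less where a joint would pass 70% of its speed; a pose out of reach is approached as far as the arm can. A call with a gripper value outside its range is refused whole. The fingers move at their own pace and stop on an object; "grip_force" is the grip in N (left out, the last holds). Time passes only in rows, so rows that repeat a pose let the fingers close. It gives the time, the measured TCP pose, the force and the opening at its end, in the units of the state.
- bot.get_state(): the state, without advancing time (a new reading comes with each control period).
- bot.snapshot(name): name is "side" or "top"; returns (picture, depth): 420x560x3 uint8, red, green, blue; 420x560 float32, m along the optical axis (not along the pixel's ray), 0 where there is no reading.
- bot.calibration(name): a dict with "camera_matrix" (3x3 intrinsics, pixels), "xyz" and "attitude" of the camera in the world. Camera axes: x right, y up, looking along -z (the intrinsics and any distortion apply to the point x, -y, -z); pixel columns grow to the right and rows downward; lengths in m; the calibration is good to about 2 mm. A picture is of the moment at which its call begins. calibration takes no time and is no camera call.
- bot.finish_job(): hands the job in, once; it reports no verdict.
The state is a dict: "clock": time; "q": joint angles; "joint_vel": joint speeds; "tau": joint torques, N m; "tool_pos": TCP position; "ee_rot": TCP orientation; "force": force on the tool from outside, world axes, zero at the start; "moment": the same for the moment, N m; "width": finger opening in m.
Only numpy, scipy, OpenCV 4.12 (cv2) and the standard library are available. Lean on these libraries where they do the work, as an engineer would, in place of code of your own. Each camera call takes 0.05 s, during which the arm holds its last target.

## Task

The filter pot's lid is back on, but its four T-bar nuts are loose: tighten them clockwise by feel, crisscross (each nut followed by the one opposite), in two rounds - first all four just snug, about 0.3 N m, then all four to about 0.6 N m, and none beyond 0.75 N m. Only when all four are tight, swing the shut valve lever fully open, in line with its pipe. Do not bear down on the lid, leave the other things on the bench where they are, and let go of everything.

Things in the scene. Friction and masses are not known exactly. Their poses are not given: they have to be found in the camera images.
- pot: vacuum inlet-filter pot of a CNC router table, bolted to the bench: grey round steel pot 188 mm across; origin at the centre of its underside, z up, +y along the brass ball valve's pipe (68 mm above the bench). Nuts 0 to 3 sit in this order round the lid, counter-clockwise from above: 0 is opposite 2, and 1 opposite 3.
- lid: round aluminium lid, 226 mm across, 8 mm thick, origin at the centre of its underside 129.5 mm above the bench; its top is 137.5 mm above the bench. A flat boss 116 mm across with a low indicator in its middle stands 10 mm above that at most; the rest is bare between the nuts.
- nut0_bar (a point): centre of the cross bar of T-bar nut 0 (far left on the lid), on the nut's axis; x axis along the bar, z up. All four alike: round steel cross bar 10 mm thick and 100 mm long over a hub 26 mm across; the bar's centre line is 26 mm above the lid's top and the nut's axis 88 mm from the lid's centre. It can be pushed round by either arm or gripped.
- nut1_bar (a point): centre of the cross bar of T-bar nut 1 (near left on the lid), on the nut's axis; x axis along the bar, z up. Like nut 0. Right-hand thread M10 x 1.5: clockwise from above tightens. How loose each starts differs: it runs freely for 0.2 to 1 rad (0.04 N m) and then bites. How tight it is cannot be seen, only felt while turning it.
- nut2_bar (a point): centre of the cross bar of T-bar nut 2 (near right on the lid), on the nut's axis; x axis along the bar, z up. Like nut 0. Torque to turn any nut once it bites: 0.1 N m, growing by 0.6 N m per rad of further turn (0.3 N m at 0.33 rad after the bite, 0.6 at 0.83 rad). Pushed 42 mm out on one arm, that is 7 N for 0.3 N m and 14 N for 0.6 N m.
- nut3_bar (a point): centre of the cross bar of T-bar nut 3 (far right on the lid), on the nut's axis; x axis along the bar, z up. Like nut 0. The torque is friction: it is felt in full only while the nut turns, and a nut stays where it is left and does not spring back.
- bush0_top (a point): centre of the top of the steel thrust bush under T-bar nut 0, 35 mm across, by which the nut presses lid and gasket home; 2 mm above the lid's top. Once the nut bites, the bush sinks 0.24 mm per rad of turn: 0.04 mm when snug, 0.14 to 0.27 mm when rightly tight - far too little to see or measure.
- bush1_top (a point): centre of the top of the steel thrust bush under T-bar nut 1, 35 mm across, by which the nut presses lid and gasket home; 2 mm above the lid's top. Once the nut bites, the bush sinks 0.24 mm per rad of turn: 0.04 mm when snug, 0.14 to 0.27 mm when rightly tight - far too little to see or measure.
- bush2_top (a point): centre of the top of the steel thrust bush under T-bar nut 2, 35 mm across, by which the nut presses lid and gasket home; 2 mm above the lid's top. Once the nut bites, the bush sinks 0.24 mm per rad of turn: 0.04 mm when snug, 0.14 to 0.27 mm when rightly tight - far too little to see or measure.
- bush3_top (a point): centre of the top of the steel thrust bush under T-bar nut 3, 35 mm across, by which the nut presses lid and gasket home; 2 mm above the lid's top. Once the nut bites, the bush sinks 0.24 mm per rad of turn: 0.04 mm when snug, 0.14 to 0.27 mm when rightly tight - far too little to see or measure.
- valve (a joint): ball-valve lever angle: 0 shut (lever across the pipe, pointing to the pot's -x), 1.571 fully open against its stop (lever in line with the pipe, pointing away from the pot, the pot's +y). It turns clockwise seen from above as it opens, about 0.25 N m of friction, and stays where left.
- valve_lever (a point): middle of the lever's black grip sleeve: 62 mm long, 20 mm wide, 16 mm tall, 80 mm from the pivot axis, 113 mm above the bench, nothing under it but the bench. Its -x axis points from the pivot along the lever.
- valve_pivot (a point): the lever's vertical pivot axis, over the pipe 185 mm from the pot's centre, at the height of the grip sleeve.
- element_mid (a point): used pleated filter element standing on the bench: cylinder 100 mm across, 100 mm tall; point at its centre. Leave alone.
- blue_case: small upright blue plastic cutter case, 45 x 45 x 85 mm; origin under its centre. Leave alone.
- yellow_case: small yellow plastic cutter case, 60 x 50 x 55 mm; origin under its centre. Leave alone.
- collet_nut: steel collet nut standing on the bench, 60 mm across, 42 mm tall; origin under its centre. Leave alone.
- dust_brush: wooden-handled dust brush lying on the bench near the pot; origin on its underside. Leave alone.

How it is judged:
On the way, in this order (a step that is already met when the one before it is completed fails the run):
1. first round: all four nuts snug (z of each of bush0_top, bush1_top, bush2_top, bush3_top in the frame of pot below 0.139459 m), for 0.1 s.
2. second round: all four nuts tight (z of each of bush0_top, bush1_top, bush2_top, bush3_top in the frame of pot below 0.139357 m), for 0.1 s.
3. the valve lever is fully open (value of joint valve above 1.45 rad), for 0.1 s.
At the end, for the whole second after the job is handed in: all four nuts were left tightened to between 0.46 and 0.79 N m (0.6 to 1.15 rad beyond the bite), the valve lever stands within 0.12 rad of fully open and at rest, and nothing is touched (all of step 2 and z of each of bush0_top, bush1_top, bush2_top, bush3_top in the frame of pot above 0.139225 m and value of joint valve above 1.45 rad and velocity of joint valve below 0.05 rad/s).
It fails at once if a nut overtightened, past 0.79 N m (z of any of bush0_top, bush1_top, bush2_top, bush3_top in the frame of pot below 0.139225 m).
It fails at once if a nut brought to its final tightness (0.46 N m or more) before all four were snug (0.2 N m or more) (z of any of bush0_top, bush1_top, bush2_top, bush3_top in the frame of pot below 0.139357 m and z of any of bush0_top, bush1_top, bush2_top, bush3_top in the frame of pot above 0.139459 m).
It fails at once if not crisscross: in a round, two neighbouring nuts were brought up while the two others were not yet ((z of each of bush0_top, bush1_top in the frame of pot below 0.139459 m and z of each of bush2_top, bush3_top in the frame of pot above 0.139459 m) or (z of each of bush1_top, bush2_top in the frame of pot below 0.139459 m and z of each of bush3_top, bush0_top in the frame of pot above 0.139459 m) or (z of each of bush2_top, bush3_top in the frame of pot below 0.139459 m and z of each of bush0_top, bush1_top in the frame of pot above 0.139459 m) or (z of each of bush3_top, bush0_top in the frame of pot below 0.139459 m and z of each of bush1_top, bush2_top in the frame of pot above 0.139459 m) or (z of each of bush0_top, bush1_top in the frame of pot below 0.139357 m and z of each of bush2_top, bush3_top in the frame of pot above 0.139357 m) or (z of each of bush1_top, bush2_top in the frame of pot below 0.139357 m and z of each of bush3_top, bush0_top in the frame of pot above 0.139357 m) or (z of each of bush2_top, bush3_top in the frame of pot below 0.139357 m and z of each of bush0_top, bush1_top in the frame of pot above 0.139357 m) or (z of each of bush3_top, bush0_top in the frame of pot below 0.139357 m and z of each of bush1_top, bush2_top in the frame of pot above 0.139357 m)).
It fails at once if bearing down on the lid with more than 20 N (contact force between anything else and lid above 20 N).
It fails at once if another thing on the bench shifted by more than 20 mm (distance of any of element_mid, blue_case, yellow_case, collet_nut, dust_brush from where it was at the start of the episode above 0.02 m).
It also fails if it takes over 72 s, if anything falls off the work surface, if the arm or the gripper's body presses on something with over 40 N, if the wrist force passes 120 N, or if a joint passes its speed limit or range.

## Working session

There is one attempt and no reset: what is moved stays moved. The work goes in short steps, Python scripts to look and compute and a tool call to move; the robot and the scene stay as the last step left them, time stands still between calls to the robot, and variables do not carry over. Pictures are saved under pics/ and viewed, and the job is handed in when it is done.

Besides the shell and the picture viewer there is one more tool, called after ">>>" as name(argument=value, ...) on one line, values as JSON. arm_command: Moves the arm, as the interface text tells. Its arguments: {"type":"object","properties":{"moves":{"type":"array"},"grip_force":{"type":"number"}},"required":["moves"]}

```bash
ls; mkdir -p pics; python3 - <<'E'
from bench import bot
import cv2,numpy as np
s=bot.get_state()
print({k:np.round(v,4) for k,v in s.items()})
for n in ("side","top"):
    p,d=bot.snapshot(n)
    cv2.imwrite(f"pics/{n}0.png",p[:,:,::-1]); np.save(f"pics/{n}0d.npy",d)
    print(n,bot.calibration(n))
E
```

```text
pics
{'clock': np.float64(0.0), 'q': array([-1.1235,  0.5083, -0.2375,  1.5011,  0.1257,  1.1489, -0.1548]), 'joint_vel': array([-0.0005,  0.0019, -0.0011, -0.0017,  0.003 ,  0.0007,  0.0012]), 'tau': array([ 6.00000e-04, -6.20616e+01, -2.18660e+00, -2.49643e+01,
        1.27000e-02,  1.21000e-02, -0.00000e+00]), 'tool_pos': array([0.2094, 0.5883, 0.2304]), 'ee_rot': array([-5.3420e-01, -3.0956e+00,  2.8000e-03]), 'force': array([ 0.2878, -0.4869,  0.3841]), 'moment': array([-0.0235, -0.02  ,  0.0003]), 'width': np.float64(0.0856)}
side {'camera_matrix': array([[392.08768778,   0.        , 281.47327412],
       [  0.        , 392.08768778, 211.22352811],
       [  0.        ,   0.        ,   1.        ]]), 'xyz': array([ 0.42451432, -1.04235882,  0.75017062]), 'attitude': array([ 1.02082821, -0.04336341, -0.02469408])}
top {'camera_matrix': array([[435.68366188,   0.        , 275.59664521],
       [  0.        , 435.68366188, 200.16863616],
       [  0.        ,   0.        ,   1.        ]]), 'xyz': array([0.32723421, 0.02160651, 1.39804691]), 'attitude': array([ 0.09144531, -0.12507425, -1.55420032])}
```

View pics/side0.png

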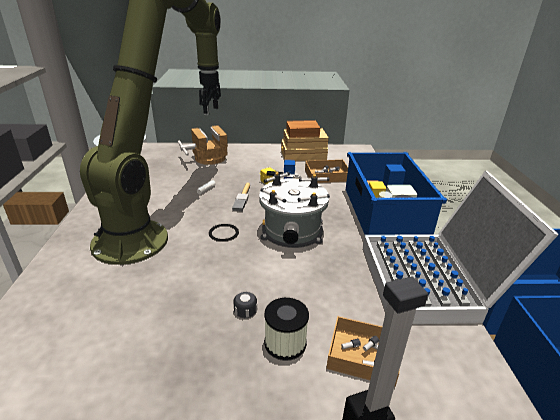

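View pics/top0.png

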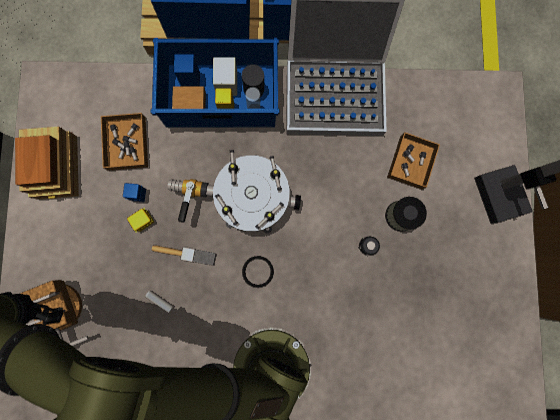

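The top view shows the lid around pixel (252,192) with four bars. The valve body is on the left at about (190,188), and its lever points down-image towards (183,213). I'll enlarge that area.

```bash
cat > h.py <<'E'
import cv2,numpy as np
from scipy.spatial.transform import Rotation as R
from bench import bot
def cal(n):
    c=bot.calibration(n); return c["camera_matrix"],np.array(c["xyz"]),R.from_rotvec(c["attitude"]).as_matrix()
def ray(n,uv,z):
    K,t,M=cal(n); uv=np.atleast_2d(uv).astype(float)
    d=np.c_[(uv[:,0]-K[0,2])/K[0,0],-(uv[:,1]-K[1,2])/K[1,1],-np.ones(len(uv))]@M.T
    return t+d*((z-t[2])/d[:,2])[:,None]
def cloud(n,d):
    K,t,M=cal(n); v,u=np.mgrid[:d.shape[0],:d.shape[1]]
    P=np.stack([(u-K[0,2])/K[0,0]*d,-(v-K[1,2])/K[1,1]*d,-d],-1)
    return P@M.T+t
def proj(n,P):
    K,t,M=cal(n); c=(np.atleast_2d(P)-t)@M
    return np.c_[K[0,0]*c[:,0]/-c[:,2]+K[0,2],-K[1,1]*c[:,1]/-c[:,2]+K[1,2]]
E
python3 - <<'E'
from h import *
d=np.load("pics/top0d.npy"); P=cloud("top",d)
c=P[150:240,150:310]; print("z under bench",np.median(P[280:300,180:200,2]))
Z=P[...,2]
m=(abs(Z-0.1375)<0.004); m[:130]=0;m[250:]=0;m[:,:200]=0;m[:,310:]=0
print(m.sum()); 
lid=(Z>0.125)&(Z<0.2); lid[:130]=0;lid[250:]=0;lid[:,:205]=0;lid[:,310:]=0
cs,_=cv2.findContours(lid.astype(np.uint8),cv2.RETR_EXTERNAL,cv2.CHAIN_APPROX_NONE)
k=max(cs,key=cv2.contourArea)[:,0]; W=ray("top",k,0.1375)[:,:2]
A=np.c_[2*W,np.ones(len(W))]; 
for _ in range(5):
    x=np.linalg.lstsq(A,(W**2).sum(1),rcond=None)[0]; r=np.sqrt(x[2]+x[0]**2+x[1]**2); e=abs(np.hypot(*(W-x[:2]).T)-r); g=e<max(.003,0); A=A[g];W=W[g]
print("lid",x[:2],r,len(W))
img=cv2.imread("pics/top0.png")
o=cv2.resize(img[140:250,160:310],None,fx=5,fy=5,interpolation=cv2.INTER_CUBIC); cv2.imwrite("pics/top0z.png",o)
b=(Z>0.1555)&(Z<0.185); b[:130]=0;b[250:]=0;b[:,:200]=0;b[:,310:]=0
n,l,st,ce=cv2.connectedComponentsWithStats(b.astype(np.uint8))
for i in range(1,n):
    if st[i,4]<15: continue
    v,u=np.nonzero(l==i); Q=ray("top",np.c_[u,v],0.1635+0.004)[:,:2]; mu=Q.mean(0); w,V=np.linalg.eigh(np.cov(Q.T))
    a=V[:,1]; pr=(Q-mu)@a
    print(st[i],mu,"ang",np.degrees(np.arctan2(a[1],a[0])),np.ptp(pr),Z[l==i].max(), "rel",mu-x[:2],np.hypot(*(mu-x[:2])))
E
```

```text
z under bench -0.0007863770759404254
2918
lid [0.52451217 0.06821107] 0.11168134107374464 126
[229 150   8  35 149] [0.59290811 0.12206417] ang -175.39016744964619 0.10054964970655542 0.18331263069353043 rel [0.06839593 0.0538531 ] 0.08705262657307226
[269 156  13  35 145] [ 0.57719471 -0.00105807] ang -166.43143318771308 0.10215135505996081 0.18402240517038715 rel [ 0.05268254 -0.06926914] 0.08702679953249283
[215 194  23  32 154] [0.46968635 0.13743701] ang -145.4535496841237 0.10173867321286018 0.18023716969878878 rel [-0.05482583  0.06922594] 0.0883068647586732
[255 203  29  26 150] [0.45405096 0.01447885] ang 133.95086793745259 0.09891630824921377 0.1834652935358836 rel [-0.07046121 -0.05373222] 0.08861113575690403
```

View pics/top0z.png

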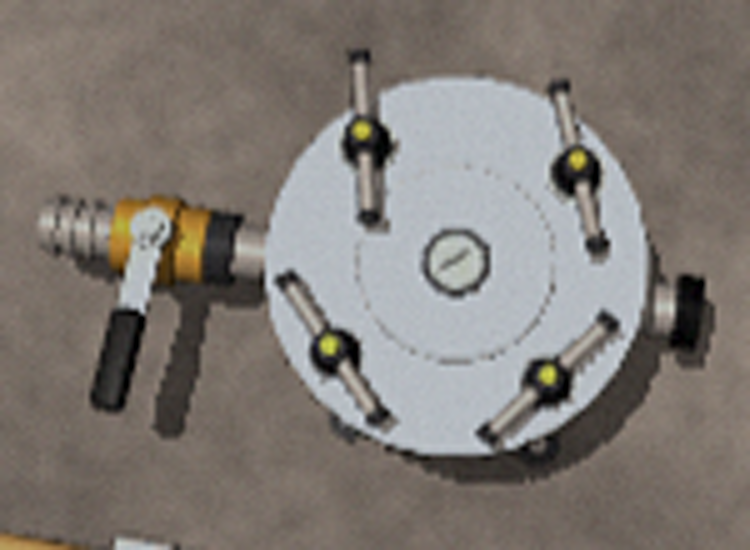

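The four nut axes form a neat square around (0.5235, 0.0682). I'll use the half-open fingers as a wrench centred on each nut axis, so tool-z turn gives a pure couple and moment z reads the torque. Next I'll check the hub's shape and locate the valve.

```bash
cat >> h.py <<'E'
NUT={0:(.5929,.1220),1:(.4697,.1374),2:(.4541,.0144),3:(.5772,-.0011)}
def goto(x,y,z,jaw=None):
    s=bot.get_state(); M=R.from_rotvec(s["ee_rot"]).as_matrix()
    d=M.T@(np.array([x,y,z])-s["tool_pos"]); j=np.degrees(np.arctan2(M[1,1],M[0,1]))
    t=None if jaw is None else ((j-jaw)+90)%180-90
    print("clock %.2f tcp"%s["clock"],np.round(s["tool_pos"],4),"jaw %.1f"%j,"q",np.round(s["q"],2),"F",np.round(s["force"],1),"M",np.round(s["moment"],3),"w %.3f"%s["width"])
    print("shift",np.round(d,4),"turn",None if t is None else "%.1f deg = %.2f u"%(t,t/6))
E
python3 - <<'E'
from h import *
d=np.load("pics/top0d.npy"); P=cloud("top",d)
u,v=proj("top",[.4697,.1374,.1635])[0]; u,v=int(round(u)),int(round(v)); print(u,v)
print(np.round(P[v-6:v+7,u-6:u+7,2],3))
print("pivot", ray("top",[160+152/5,140+228/5],.113)); print("sleeve",ray("top",[160+118/5,140+362/5],.121))
goto(.5929,.1220,.23,42)
img=cv2.imread("pics/side0.png"); cv2.imwrite("pics/side0z.png",cv2.resize(img[160:255,225:355],None,fx=6,fy=6,interpolation=cv2.INTER_CUBIC))
E
```

```text
226 210
[[ 0.158  0.167  0.168  0.167  0.162  0.139  0.139  0.138  0.137  0.132
   0.138  0.138  0.138]
 [ 0.137  0.164  0.17   0.168  0.168  0.141  0.137  0.139  0.139  0.136
   0.142  0.133  0.135]
 [ 0.139  0.137  0.166  0.167  0.172  0.171  0.17   0.169  0.14   0.138
   0.137  0.134  0.139]
 [ 0.137  0.131  0.164  0.172  0.173  0.174  0.172  0.174  0.173  0.144
   0.139  0.134  0.136]
 [ 0.134  0.136  0.141  0.171  0.177  0.18   0.18   0.174  0.168  0.168
   0.146  0.141  0.14 ]
 [ 0.132  0.14   0.171  0.173  0.178  0.179  0.178  0.179  0.172  0.172
   0.148  0.138  0.139]
 [ 0.133  0.141  0.169  0.174  0.176  0.179  0.18   0.173  0.172  0.173
   0.154  0.139  0.139]
 [ 0.138  0.139  0.146  0.168  0.173  0.175  0.174  0.171  0.17   0.164
   0.15   0.144  0.137]
 [ 0.133  0.141  0.139  0.167  0.17   0.171  0.172  0.173  0.168  0.162
   0.142  0.134  0.14 ]
 [ 0.137  0.134  0.137  0.143  0.149  0.172  0.166  0.17   0.165  0.169
   0.163  0.138  0.136]
 [ 0.131  0.136  0.134  0.146  0.145  0.151  0.144  0.164  0.169  0.17
   0.165  0.14   0.137]
 [ 0.133  0.14   0.137  0.136  0.134  0.137  0.145  0.139  0.168  0.167
   0.168  0.162  0.137]
 [-0.     0.134  0.138  0.134  0.137  0.132  0.14   0.142  0.165  0.169
   0.167  0.168  0.165]]
pivot [[0.54598611 0.24948939 0.113     ]]
sleeve [[0.46457165 0.26482324 0.121     ]]
clock 0.10 tcp [0.2094 0.5884 0.2305] jaw 70.4 q [-1.12  0.51 -0.24  1.5   0.13  1.15 -0.15] F [-0.   1.3  0.2] M [-0.007 -0.035 -0.035] w 0.085
shift [-0.5176 -0.3109  0.001 ] turn 28.4 deg = 4.74 u
```

View pics/side0z.png

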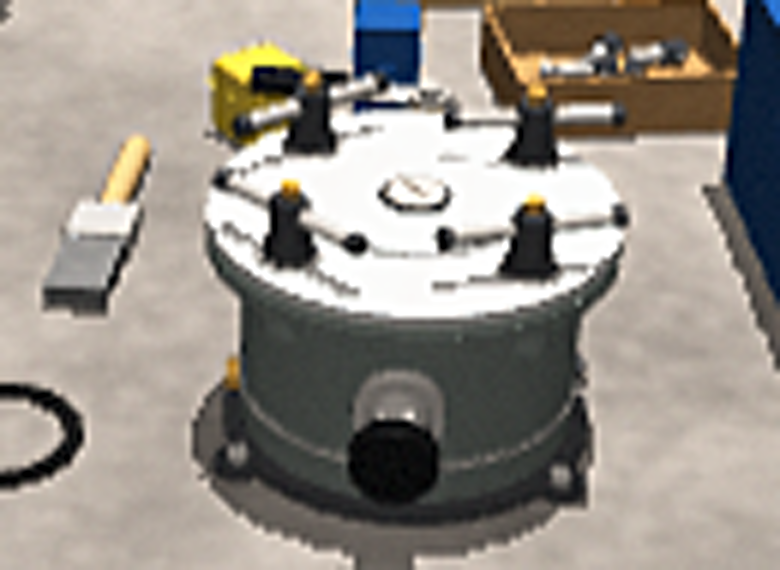

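>>> arm_command(moves=[-0.5176, -0.3109, 0, 4.74, -0.3, -0.5176, -0.3109, 0, 4.74, -0.3, -0.5176, -0.3109, 0, 4.74, -0.3, -0.5176, -0.3109, 0, 4.74, -0.3, -0.5176, -0.3109, 0, 4.74, -0.3, -0.5176, -0.3109, 0, 4.74, -0.3, -0.5176, -0.3109, 0, 4.74, -0.3, -0.5176, -0.3109, 0, 4.74, -0.3, -0.5176, -0.3109, 0, 4.74, -0.3, -0.5176, -0.3109, 0, 4.74, -0.3, -0.5176, -0.3109, 0, 4.74, -0.3, -0.5176, -0.3109, 0, 4.74, -0.3])

```text
clock: 1.6
tool_pos: [0.5923, 0.1231, 0.2308]
ee_rot: [-1.277, -2.869, 0.0]
force: [-0.5, 0.4, -0.9]
width: 0.0555
```

```bash
python3 - <<'E'
from h import *
goto(*NUT[0],.151,42)
E
```

```text
clock 1.60 tcp [0.5923 0.1231 0.2308] jaw 42.0 q [-0.24  0.47  0.    1.56 -0.    1.11  0.49] F [-0.5  0.4 -0.9] M [0.035 0.019 0.004] w 0.056
shift [-0.0013 -0.0003  0.0798] turn -0.0 deg = -0.00 u
```

>>> arm_command(moves=[-0.001, 0, 0.04, 0, -0.3, -0.001, 0, 0.079, 0, -0.3, -0.001, 0, 0.079, 0, -0.3])

```text
clock: 1.98
tool_pos: [0.5908, 0.1231, 0.1499]
ee_rot: [-1.272, -2.866, 0.005]
force: [0.2, -0.8, 0.8]
width: 0.0555
```

```bash
python3 - <<'E'
from h import *
p,d=bot.snapshot("side"); cv2.imwrite("pics/s1.png",cv2.resize(p[130:255,225:355,::-1],None,fx=6,fy=6,interpolation=cv2.INTER_CUBIC)[:600])
goto(*NUT[0],.151,42)
E
```

```text
clock 2.02 tcp [0.5924 0.1231 0.152 ] jaw 42.1 q [-0.24  0.54 -0.    1.67  0.    0.94  0.49] F [0.6 0.2 0.7] M [-0.037  0.011  0.047] w 0.055
shift [-0.0011 -0.0004  0.001 ] turn 0.1 deg = 0.02 u
```

View pics/s1.png

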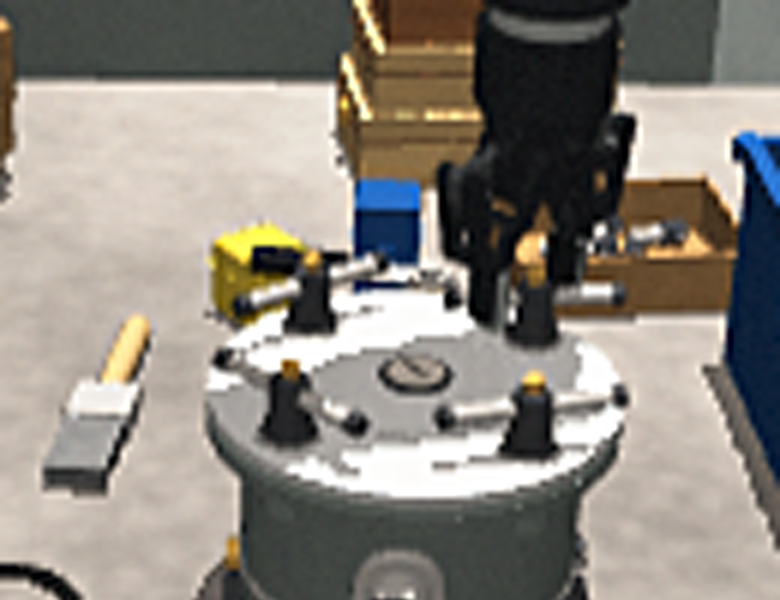

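>>> arm_command(moves=[-0.001, 0, 0, 1, -0.3, -0.001, 0, 0, 2, -0.3, -0.001, 0, 0, 3, -0.3, -0.001, 0, 0, 4, -0.3])

```text
clock: 2.52
tool_pos: [0.595, 0.1215, 0.1546]
ee_rot: [1.849, 2.537, 0.003]
force: [0.9, -2.0, -1.6]
width: 0.0552
```

```bash
cat >> h.py <<'E'
def st(n):
    s=bot.get_state(); M=R.from_rotvec(s["ee_rot"]).as_matrix(); j=np.degrees(np.arctan2(M[1,1],M[0,1]))
    f=s["force"];m=s["moment"]
    print("clk %.2f jaw %.1f Mz %.3f F"%(s["clock"],j,m[2]),np.round(f,1),"M",np.round(m,2),"off",np.round((s["tool_pos"][:2]-NUT[n])*1e3,1),"z %.4f"%s["tool_pos"][2],"tau7 %.3f"%s["tau"][6],"q7 %.2f"%s["q"][6])
E
python3 -c "
from h import *
st(0)"
```

```text
clk 2.52 jaw 17.8 Mz 0.078 F [ 0.9 -2.  -1.6] M [-0.26  0.02  0.08] off [ 2.1 -0.5] z 0.1546 tau7 1.100 q7 0.14
```

>>> arm_command(moves=[0, 0, 0, 1, -0.3, 0, 0, 0, 2, -0.3])

```text
clock: 2.78
tool_pos: [0.595, 0.1216, 0.1547]
ee_rot: [2.104, 2.331, 0.004]
force: [0.4, -1.4, -0.4]
width: 0.0555
```

```bash
python3 -c "
from h import *
st(0)"
```

```text
clk 2.77 jaw 5.8 Mz -0.002 F [ 0.4 -1.4 -0.4] M [-0.2   0.02 -0.  ] off [ 2.1 -0.4] z 0.1547 tau7 1.097 q7 -0.03
```

```bash
python3 - <<'E'
from h import *
p,d=bot.snapshot("side"); cv2.imwrite("pics/s2.png",cv2.resize(p[130:255,225:355,::-1],None,fx=6,fy=6,interpolation=cv2.INTER_CUBIC)[:600])
st(0); print(R.from_rotvec(bot.get_state()["ee_rot"]).as_matrix()[:,2], np.round(bot.get_state()["tau"],2),np.round(bot.get_state()["q"],3))
E
```

```text
clk 2.83 jaw 5.6 Mz 0.030 F [ 0.6 -1.3  0. ] M [-0.22 -0.01  0.03] off [ 2.1 -0.3] z 0.1546 tau7 0.736 q7 -0.04
[ 2.72330878e-03  9.24137274e-04 -9.99995865e-01] [ -0.79 -61.38   2.88 -22.37  -0.21  -0.11   0.74] [-0.353  0.548  0.177  1.663 -0.115  0.938 -0.036]
```

View pics/s2.png

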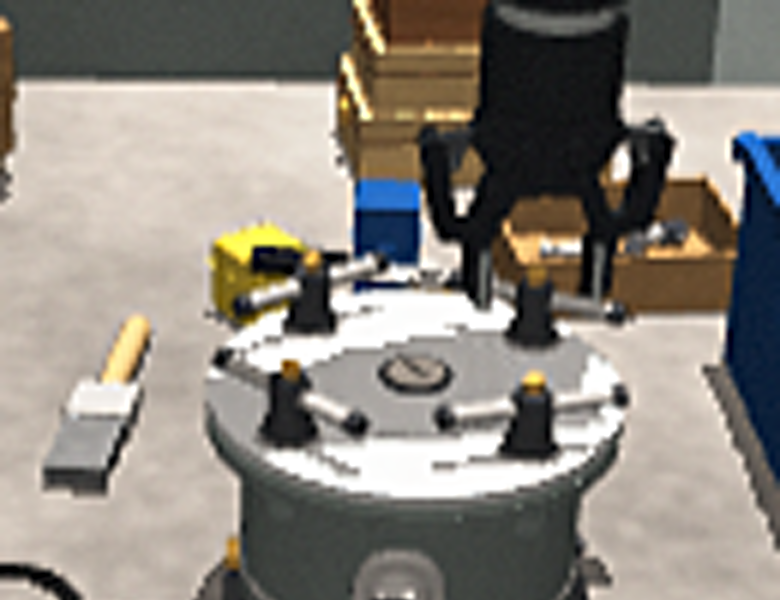

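>>> arm_command(moves=[0, -0.001, 0.001, 1, -0.3, 0, -0.002, 0.002, 2, -0.3])

```text
clock: 3.08
tool_pos: [0.5936, 0.122, 0.1527]
ee_rot: [2.334, 2.1, 0.007]
force: [1.2, 1.0, 1.2]
width: 0.0556
```

```bash
python3 -c "
from h import *
st(0)"
```

```text
clk 3.08 jaw -6.0 Mz 0.001 F [1.2 1.  1.2] M [ 0.19 -0.33  0.  ] off [0.7 0. ] z 0.1527 tau7 1.103 q7 -0.20
```

>>> arm_command(moves=[0, 0, 0, 1, -0.3, 0, 0, 0, 2, -0.3])

```text
clock: 3.32
tool_pos: [0.5938, 0.1224, 0.1527]
ee_rot: [2.541, 1.846, 0.008]
force: [2.2, 0.8, 0.9]
width: 0.0556
```

```bash
python3 -c "
from h import *
st(0)"
```

```text
clk 3.33 jaw -18.0 Mz 0.157 F [2.2 0.8 0.9] M [ 0.23 -0.38  0.16] off [0.9 0.4] z 0.1527 tau7 0.988 q7 -0.37
```

>>> arm_command(moves=[0, 0, 0, 0.7, -0.3, 0, 0, 0, 1.4, -0.3])

```text
clock: 3.58
tool_pos: [0.594, 0.1226, 0.1527]
ee_rot: [2.668, 1.657, 0.008]
force: [2.6, 0.8, -0.1]
width: 0.0557
```

```bash
python3 -c "
from h import *
st(0)"
```

```text
clk 3.58 jaw -26.3 Mz 0.245 F [ 2.6  0.8 -0.1] M [ 0.26 -0.51  0.24] off [1.1 0.6] z 0.1527 tau7 0.561 q7 -0.49
```

>>> arm_command(moves=[0, 0, 0, 0.5, -0.3, 0, 0, 0, 1, -0.3])

```text
clock: 3.82
tool_pos: [0.5941, 0.1227, 0.1528]
ee_rot: [2.751, 1.516, 0.009]
force: [2.9, 1.1, -0.5]
width: 0.0552
```

```bash
python3 -c "
from h import *
st(0)
goto(*NUT[2],.23,134+36)"
```

```text
clk 3.83 jaw -32.3 Mz 0.215 F [ 2.9  1.1 -0.5] M [ 0.3  -0.58  0.21] off [1.2 0.7] z 0.1528 tau7 0.277 q7 -0.58
clock 3.83 tcp [0.5941 0.1227 0.1528] jaw -32.3 q [-0.47  0.57  0.36  1.67 -0.24  0.94 -0.58] F [ 2.9  1.1 -0.5] M [ 0.3   -0.582  0.215] w 0.055
shift [-0.166  -0.0604 -0.0782] turn -22.3 deg = -3.71 u
```

>>> arm_command(moves=[0, -0.0005, 0, 0.3, -0.3, 0, -0.001, 0, 0.6, -0.3])

```text
clock: 4.08
tool_pos: [0.594, 0.1227, 0.1525]
ee_rot: [2.797, 1.427, 0.01]
force: [6.2, 2.6, 3.0]
width: 0.0557
```

```bash
python3 -c "
from h import *
st(0)
goto(*NUT[2],.23,134+36)"
```

```text
clk 4.08 jaw -35.9 Mz 0.279 F [6.2 2.6 3. ] M [ 0.38 -1.36  0.28] off [1.1 0.7] z 0.1525 tau7 0.028 q7 -0.63
clock 4.08 tcp [0.594  0.1227 0.1525] jaw -35.9 q [-0.48  0.57  0.38  1.67 -0.25  0.94 -0.63] F [6.2 2.6 3. ] M [ 0.38  -1.359  0.279] w 0.056
shift [-0.1693 -0.0494 -0.0786] turn -25.9 deg = -4.32 u
```

>>> arm_command(moves=[0, 0, 0, -1, -0.3, 0, 0, -0.053, -1.5, -0.3, -0.05, -0.015, -0.053, -3, -0.3, -0.11, -0.033, -0.053, -4.32, -0.3, -0.1693, -0.0494, -0.053, -4.32, -0.3, -0.1693, -0.0494, -0.053, -4.32, -0.3, -0.1693, -0.0494, -0.053, -4.32, -0.3, -0.1693, -0.0494, -0.014, -4.32, -0.3, -0.1693, -0.0494, -0.014, -4.32, -0.3])

```text
clock: 5.2
tool_pos: [0.4513, 0.0144, 0.1627]
ee_rot: [-2.405, -2.018, 0.006]
force: [-0.2, -0.7, 0.1]
width: 0.0556
```

```bash
python3 -c "
from h import *
goto(*NUT[2],.152,134+36)
p,d=bot.snapshot('top'); cv2.imwrite('pics/t3.png',cv2.resize(p[140:250,160:310,::-1],None,fx=5,fy=5,interpolation=cv2.INTER_CUBIC))"
```

```text
clock 5.20 tcp [0.4513 0.0144 0.1627] jaw -10.0 q [-0.31  0.33  0.3   2.04 -0.14  0.79 -0.1 ] F [-0.2 -0.7  0.1] M [0.014 0.018 0.028] w 0.056
shift [0.0005 0.0028 0.0107] turn -0.0 deg = -0.00 u
```

View pics/t3.png

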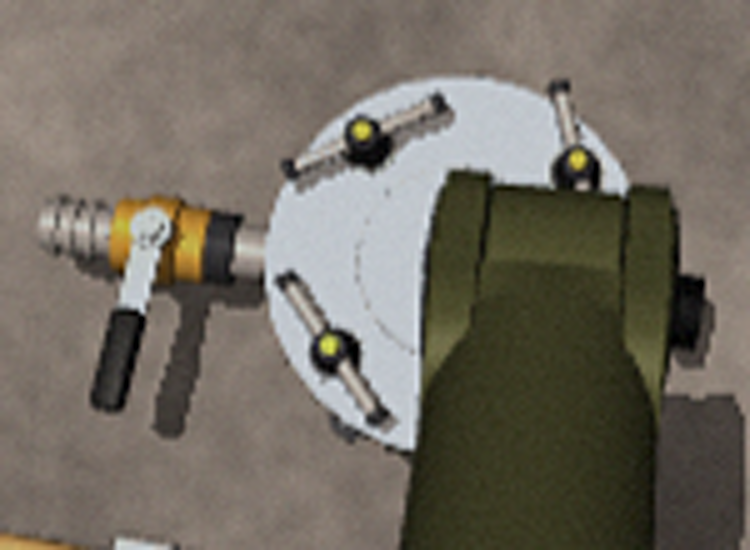

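>>> arm_command(moves=[0, 0.003, 0.005, -0.3, -0.3, 0, 0.003, 0.0107, 0, -0.3, 0, 0.003, 0.0107, 1, -0.3])

```text
clock: 5.62
tool_pos: [0.4551, 0.013, 0.1536]
ee_rot: [-2.514, -1.884, -0.001]
force: [0.2, 1.5, -1.1]
width: 0.0556
```

```bash
python3 -c "
from h import *
st(2)"
```

```text
clk 5.62 jaw -16.3 Mz 0.051 F [ 0.2  1.5 -1.1] M [ 0.32 -0.12  0.05] off [ 1.  -1.4] z 0.1536 tau7 1.572 q7 -0.18
```

>>> arm_command(moves=[0.001, -0.001, 0.001, 1, -0.3, 0.001, -0.001, 0.001, 2, -0.3])

```text
clock: 5.88
tool_pos: [0.4552, 0.0143, 0.153]
ee_rot: [2.697, 1.609, 0.003]
force: [1.8, 0.4, 0.4]
width: 0.0549
```

```bash
python3 -c "
from h import *
st(2)"
```

```text
clk 5.88 jaw -28.4 Mz 0.030 F [1.8 0.4 0.4] M [ 0.12 -0.33  0.03] off [ 1.1 -0.1] z 0.1530 tau7 1.093 q7 -0.36
```

>>> arm_command(moves=[0, 0, 0, 0.9, -0.3, 0, 0, 0, 1.8, -0.3])

```text
clock: 6.12
tool_pos: [0.4552, 0.0143, 0.1531]
ee_rot: [2.837, 1.349, 0.003]
force: [1.4, 0.2, 1.2]
width: 0.0556
```

```bash
python3 -c "
from h import *
st(2)"
```

```text
clk 6.12 jaw -39.1 Mz 0.059 F [1.4 0.2 1.2] M [ 0.11 -0.36  0.06] off [ 1.1 -0.1] z 0.1531 tau7 0.983 q7 -0.52
```

>>> arm_command(moves=[0, 0, 0, 0.8, -0.3, 0, 0, 0, 1.6, -0.3])

```text
clock: 6.38
tool_pos: [0.4552, 0.0143, 0.1531]
ee_rot: [2.939, 1.107, 0.003]
force: [1.3, 0.5, -0.6]
width: 0.0553
```

```bash
python3 -c "
from h import *
st(2)"
```

```text
clk 6.38 jaw -48.7 Mz 0.045 F [ 1.3  0.5 -0.6] M [ 0.05 -0.35  0.05] off [ 1.1 -0.1] z 0.1531 tau7 0.863 q7 -0.66
```

>>> arm_command(moves=[0, 0, 0, 0.8, -0.3, 0, 0, 0, 1.6, -0.3])

```text
clock: 6.62
tool_pos: [0.4552, 0.0143, 0.1531]
ee_rot: [3.022, 0.857, 0.003]
force: [1.5, 0.6, -0.0]
width: 0.0554
```

```bash
python3 -c "
from h import *
st(2)"
```

```text
clk 6.62 jaw -58.3 Mz 0.025 F [ 1.5  0.6 -0. ] M [ 0.07 -0.34  0.02] off [ 1.1 -0.1] z 0.1531 tau7 0.858 q7 -0.79
```

>>> arm_command(moves=[0, 0, 0, 0.8, -0.3, 0, 0, 0, 1.6, -0.3])

```text
clock: 6.88
tool_pos: [0.4552, 0.0143, 0.153]
ee_rot: [3.083, 0.602, 0.003]
force: [1.9, 0.6, 0.5]
width: 0.0556
```

```bash
python3 -c "
from h import *
st(2)"
```

```text
clk 6.88 jaw -67.9 Mz 0.048 F [1.9 0.6 0.5] M [ 0.14 -0.36  0.05] off [ 1.1 -0.1] z 0.1530 tau7 0.850 q7 -0.93
```

>>> arm_command(moves=[0, 0, 0, 0.8, -0.3, 0, 0, 0, 1.6, -0.3])

```text
clock: 7.12
tool_pos: [0.4563, 0.0144, 0.1533]
ee_rot: [3.123, 0.342, 0.007]
force: [4.1, 0.9, -2.2]
width: 0.0553
```

```bash
python3 -c "
from h import *
st(2)"
```

```text
clk 7.12 jaw -77.5 Mz 0.204 F [ 4.1  0.9 -2.2] M [ 0.17 -0.94  0.2 ] off [2.2 0. ] z 0.1533 tau7 0.717 q7 -1.06
```

>>> arm_command(moves=[0, 0, 0, 0.8, -0.3, 0, 0, 0, 1.6, -0.3])

```text
clock: 7.38
tool_pos: [0.4565, 0.0143, 0.1533]
ee_rot: [3.14, 0.08, 0.007]
force: [5.2, 0.8, -1.1]
width: 0.0556
```

```bash
python3 -c "
from h import *
st(2)
goto(*NUT[1],.2,34.5+40)"
```

```text
clk 7.38 jaw -87.1 Mz 0.290 F [ 5.2  0.8 -1.1] M [ 0.07 -1.02  0.29] off [ 2.4 -0.1] z 0.1533 tau7 0.613 q7 -1.20
clock 7.38 tcp [0.4565 0.0143 0.1533] jaw -87.1 q [-0.57  0.41  0.68  2.05 -0.36  0.79 -1.2 ] F [ 5.2  0.8 -1.1] M [ 0.074 -1.019  0.29 ] w 0.056
shift [ 0.0197 -0.1222 -0.0466] turn 18.4 deg = 3.07 u
```

>>> arm_command(moves=[0, 0, 0, -1, -0.3, 0, 0, -0.0466, -1.5, -0.3, 0, 0, -0.0466, -3, -0.3, 0.005, -0.03, -0.0466, -5, -0.3, 0.01, -0.06, -0.0466, -6.5, -0.3, 0.015, -0.09, -0.0466, -8, -0.3, 0.0197, -0.1222, -0.0466, -9.7, -0.3, 0.0197, -0.1222, -0.0466, -11.4, -0.3, 0.0197, -0.1222, -0.0466, -13, -0.3, 0.0197, -0.1222, -0.0466, -14.7, -0.3, 0.0197, -0.1222, -0.0466, -16.4, -0.3, 0.0197, -0.1222, -0.0466, -18, -0.3])

```text
clock: 8.88
tool_pos: [0.4674, 0.1373, 0.1994]
ee_rot: [1.771, 2.594, 0.001]
force: [0.0, -0.4, -0.6]
width: 0.0557
```

```bash
python3 -c "
from h import *
goto(*NUT[1],.2,34.5+40)"
```

```text
clock 8.88 tcp [0.4674 0.1373 0.1994] jaw 21.3 q [-0.48  0.33  0.2   1.91 -0.08  0.91  0.13] F [ 0.  -0.4 -0.6] M [ 0.     0.019 -0.007] w 0.056
shift [-0.0007  0.0022 -0.0006] turn -53.2 deg = -8.86 u
```

>>> arm_command(moves=[-0.0007, 0.0022, 0, -1.7, -0.3, -0.0007, 0.0022, 0, -3.4, -0.3, -0.0007, 0.0022, 0, -5.1, -0.3, -0.0007, 0.0022, 0, -6.8, -0.3, -0.0007, 0.0022, 0, -8.9, -0.3, -0.0007, 0.0022, 0, -8.9, -0.3, -0.0007, 0.0022, 0.02, -8.9, -0.3, -0.0007, 0.0022, 0.047, -8.9, -0.3, -0.0007, 0.0022, 0.047, -8.9, -0.3, -0.0007, 0.0022, 0.047, -8.1, -0.3])

```text
clock: 10.12
tool_pos: [0.4699, 0.1374, 0.1529]
ee_rot: [0.56, 3.091, 0.0]
force: [0.4, -0.4, -0.4]
width: 0.0555
```

```bash
python3 -c "
from h import *
st(1)
goto(*NUT[1],.1525,34.5+40)"
```

```text
clk 10.12 jaw 69.5 Mz -0.098 F [ 0.4 -0.4 -0.4] M [-0.05 -0.04 -0.1 ] off [ 0.2 -0. ] z 0.1529 tau7 1.387 q7 0.88
clock 10.12 tcp [0.4699 0.1374 0.1529] jaw 69.5 q [-0.33  0.38 -0.    1.96  0.    0.79  0.88] F [ 0.4 -0.4 -0.4] M [-0.051 -0.041 -0.098] w 0.056
shift [ 0.0002 -0.      0.0004] turn -5.0 deg = -0.84 u
```

Well centred. Turning nut 1 at a steady 4.8°/row.

>>> arm_command(moves=[0, 0, 0, 0.8, -0.3, 0, 0, 0, 1.6, -0.3, 0, 0, 0, 2.4, -0.3])

```text
clock: 10.5
tool_pos: [0.4704, 0.1372, 0.1534]
ee_rot: [0.945, 2.995, 0.001]
force: [0.6, -1.2, -0.5]
width: 0.056
```

```bash
python3 -c "
from h import *
st(1)"
```

```text
clk 10.50 jaw 55.0 Mz 0.088 F [ 0.6 -1.2 -0.5] M [-0.18 -0.2   0.09] off [ 0.7 -0.2] z 0.1534 tau7 0.892 q7 0.66
```

>>> arm_command(moves=[0, 0, 0, 0.8, -0.3, 0, 0, 0, 1.6, -0.3])

```text
clock: 10.75
tool_pos: [0.4708, 0.1368, 0.1535]
ee_rot: [1.192, 2.904, 0.001]
force: [1.4, -1.8, -1.3]
width: 0.055
```

```bash
python3 -c "
from h import *
st(1)"
```

```text
clk 10.75 jaw 45.4 Mz 0.112 F [ 1.4 -1.8 -1.3] M [-0.52 -0.46  0.11] off [ 1.1 -0.6] z 0.1535 tau7 0.797 q7 0.52
```

>>> arm_command(moves=[0, 0, 0, 0.8, -0.3, 0, 0, 0, 1.6, -0.3])

```text
clock: 11.0
tool_pos: [0.4708, 0.1368, 0.1535]
ee_rot: [1.43, 2.795, 0.001]
force: [1.9, -2.3, -1.4]
width: 0.0555
```

```bash
python3 -c "
from h import *
st(1)"
```

```text
clk 11.00 jaw 35.8 Mz 0.233 F [ 1.9 -2.3 -1.4] M [-0.5  -0.47  0.23] off [ 1.1 -0.6] z 0.1535 tau7 0.701 q7 0.38
```

>>> arm_command(moves=[0, 0, 0, 0.8, -0.3, 0, 0, 0, 1.5, -0.3])

```text
clock: 11.25
tool_pos: [0.4708, 0.1369, 0.1535]
ee_rot: [1.644, 2.674, 0.002]
force: [1.9, -2.9, -1.0]
width: 0.0554
```

```bash
python3 -c "
from h import *
st(1)
goto(*NUT[3],.2,13.6+40)"
```

```text
clk 11.25 jaw 26.8 Mz 0.256 F [ 1.9 -2.9 -1. ] M [-0.52 -0.47  0.26] off [ 1.1 -0.5] z 0.1535 tau7 0.435 q7 0.25
clock 11.25 tcp [0.4708 0.1369 0.1535] jaw 26.8 q [-0.48  0.39  0.2   1.96 -0.11  0.79  0.25] F [ 1.9 -2.9 -1. ] M [-0.524 -0.468  0.256] w 0.055
shift [-0.1712  0.0328 -0.0462] turn -26.8 deg = -4.46 u
```

>>> arm_command(moves=[0, 0, 0, -1, -0.3, 0, 0, -0.0462, -1.5, -0.3, -0.05, 0.01, -0.0462, -3, -0.3, -0.11, 0.02, -0.0462, -4.46, -0.3, -0.1712, 0.0328, -0.0462, -4.46, -0.3, -0.1712, 0.0328, -0.0462, -4.46, -0.3, -0.1712, 0.0328, -0.0462, -4.46, -0.3])

```text
clock: 12.12
tool_pos: [0.5766, 0.0003, 0.199]
ee_rot: [-0.977, -2.986, -0.001]
force: [0.7, 0.2, 0.2]
width: 0.0551
```

```bash
python3 -c "
from h import *
goto(*NUT[3],.1525,13.6+40)"
```

```text
clock 12.12 tcp [5.766e-01 3.000e-04 1.990e-01] jaw 53.8 q [-0.12  0.46  0.12  1.68 -0.06  1.    0.96] F [0.7 0.2 0.2] M [ 0.084 -0.005  0.002] w 0.055
shift [-0.0013 -0.0009  0.0465] turn 0.2 deg = 0.03 u
```

>>> arm_command(moves=[-0.0013, -0.0009, 0.02, 0, -0.3, -0.0013, -0.0009, 0.0465, 0, -0.3, -0.0013, -0.0009, 0.0465, 0, -0.3, -0.0013, -0.0009, 0.0465, 0.8, -0.3, -0.0013, -0.0009, 0.0465, 1.6, -0.3])

```text
clock: 12.75
tool_pos: [0.5776, -0.0008, 0.1535]
ee_rot: [1.223, 2.892, 0.001]
force: [0.0, -0.7, -1.1]
width: 0.0554
```

```bash
python3 -c "
from h import *
st(3)"
```

```text
clk 12.75 jaw 44.2 Mz 0.047 F [ 0.  -0.7 -1.1] M [-0.27 -0.09  0.05] off [0.4 0.3] z 0.1535 tau7 0.887 q7 0.83
```

>>> arm_command(moves=[0, 0, 0, 0.8, -0.3, 0, 0, 0, 1.6, -0.3])

```text
clock: 13.0
tool_pos: [0.5777, -0.0008, 0.1536]
ee_rot: [1.461, 2.779, 0.002]
force: [-0.2, -2.1, -0.8]
width: 0.0555
```

```bash
python3 -c "
from h import *
st(3)"
```

```text
clk 13.00 jaw 34.6 Mz 0.033 F [-0.2 -2.1 -0.8] M [-0.29 -0.13  0.03] off [0.5 0.3] z 0.1536 tau7 0.870 q7 0.69
```

>>> arm_command(moves=[0, 0, 0, 0.8, -0.3, 0, 0, 0, 1.6, -0.3])

```text
clock: 13.25
tool_pos: [0.5777, -0.0008, 0.1536]
ee_rot: [1.688, 2.648, 0.002]
force: [-0.3, -2.3, -0.5]
width: 0.0557
```

```bash
python3 -c "
from h import *
st(3)"
```

```text
clk 13.25 jaw 25.0 Mz 0.011 F [-0.3 -2.3 -0.5] M [-0.29 -0.13  0.01] off [0.5 0.3] z 0.1536 tau7 0.867 q7 0.55
```

>>> arm_command(moves=[0, 0, 0, 0.8, -0.3, 0, 0, 0, 1.6, -0.3])

```text
clock: 13.5
tool_pos: [0.5778, -0.0014, 0.1537]
ee_rot: [1.904, 2.496, 0.002]
force: [1.7, -2.7, -2.0]
width: 0.0558
```

```bash
python3 -c "
from h import *
st(3)"
```

```text
clk 13.50 jaw 15.3 Mz 0.157 F [ 1.7 -2.7 -2. ] M [-0.63 -0.24  0.16] off [ 0.6 -0.3] z 0.1537 tau7 0.763 q7 0.42
```

>>> arm_command(moves=[0, 0, 0, 0.8, -0.3, 0, 0, 0, 1.6, -0.3])

```text
clock: 13.75
tool_pos: [0.5779, -0.0012, 0.1537]
ee_rot: [2.106, 2.329, 0.002]
force: [1.3, -2.7, -1.1]
width: 0.0556
```

```bash
python3 -c "
from h import *
st(3)"
```

```text
clk 13.75 jaw 5.8 Mz 0.225 F [ 1.3 -2.7 -1.1] M [-0.57 -0.25  0.22] off [ 0.7 -0.1] z 0.1537 tau7 0.664 q7 0.28
```

>>> arm_command(moves=[0, 0, 0, 0.8, -0.3])

```text
clock: 13.88
tool_pos: [0.578, -0.0012, 0.1537]
ee_rot: [2.201, 2.239, 0.003]
force: [0.7, -1.9, -1.8]
width: 0.0555
```

```bash
python3 -c "
from h import *
st(3)
p,d=bot.snapshot('top'); cv2.imwrite('pics/t4.png',cv2.resize(p[140:250,160:310,::-1],None,fx=5,fy=5,interpolation=cv2.INTER_CUBIC))
bot.snapshot('side');bot.snapshot('side');st(3)"
```

```text
clk 13.88 jaw 1.0 Mz 0.279 F [ 0.7 -1.9 -1.8] M [-0.55 -0.33  0.28] off [ 0.8 -0.1] z 0.1537 tau7 0.614 q7 0.21
clk 14.03 jaw 1.2 Mz 0.147 F [ 1.  -2.   1.7] M [-0.38 -0.2   0.15] off [0.8 0. ] z 0.1534 tau7 -0.517 q7 0.21
```

View pics/t4.png

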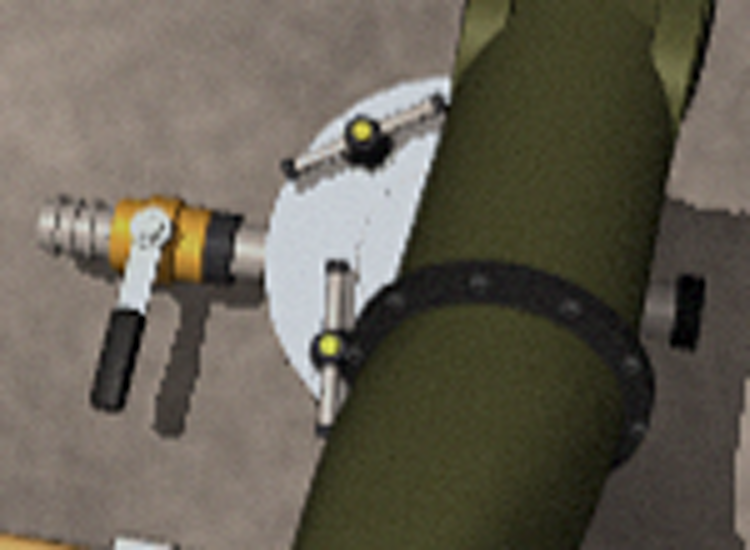

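All four nuts are snug at about 0.28–0.30 N·m. Starting round 2 on nut 3, in place, then nut 1, then 0 and 2.

>>> arm_command(moves=[0, 0, 0, 0.8, -0.3, 0, 0, 0, 1.6, -0.3, 0, 0, 0, 2.4, -0.3])

```text
clock: 14.4
tool_pos: [0.5782, -0.0009, 0.1534]
ee_rot: [2.463, 1.949, 0.004]
force: [1.9, -1.4, 2.9]
width: 0.0556
```

```bash
python3 -c "
from h import *
st(3)"
```

```text
clk 14.40 jaw -13.3 Mz 0.422 F [ 1.9 -1.4  2.9] M [-0.19 -0.29  0.42] off [1.  0.2] z 0.1534 tau7 0.463 q7 0.01
```

>>> arm_command(moves=[0, 0, 0, 0.8, -0.3, 0, 0, 0, 1.6, -0.3])

```text
clock: 14.65
tool_pos: [0.5784, -0.0007, 0.1534]
ee_rot: [2.617, 1.736, 0.005]
force: [1.5, 0.0, 3.7]
width: 0.0554
```

```bash
python3 -c "
from h import *
st(3)"
```

```text
clk 14.65 jaw -22.9 Mz 0.563 F [1.5 0.  3.7] M [-0.15 -0.45  0.56] off [1.2 0.4] z 0.1534 tau7 0.362 q7 -0.13
```

>>> arm_command(moves=[0, 0, 0, 0.8, -0.3])

```text
clock: 14.78
tool_pos: [0.5786, -0.0005, 0.1534]
ee_rot: [2.687, 1.626, 0.005]
force: [2.5, 0.2, 3.0]
width: 0.0556
```

```bash
python3 -c "
from h import *
st(3)
goto(*NUT[1],.2,26.8+7)"
```

```text
clk 14.78 jaw -27.7 Mz 0.614 F [2.5 0.2 3. ] M [-0.17 -0.52  0.61] off [1.4 0.6] z 0.1534 tau7 0.311 q7 -0.19
clock 14.78 tcp [ 5.786e-01 -5.000e-04  1.534e-01] jaw -27.7 q [-0.37  0.55  0.52  1.75 -0.33  0.93 -0.19] F [2.5 0.2 3. ] M [-0.165 -0.518  0.614] w 0.056
shift [ 0.0718 -0.1603 -0.0468] turn -61.5 deg = -10.24 u
```

>>> arm_command(moves=[0, 0, 0, -1, -0.3, 0, 0, -0.0468, -1.5, -0.3, 0.02, -0.05, -0.0468, -3.2, -0.3, 0.045, -0.1, -0.0468, -4.9, -0.3, 0.06, -0.14, -0.0468, -6.6, -0.3, 0.0718, -0.1603, -0.0468, -8.3, -0.3, 0.0718, -0.1603, -0.0468, -10.24, -0.3, 0.0718, -0.1603, -0.0468, -10.24, -0.3, 0.0718, -0.1603, -0.0468, -10.24, -0.3])

```text
clock: 15.9
tool_pos: [0.4689, 0.1364, 0.199]
ee_rot: [1.487, 2.767, 0.001]
force: [-0.5, -0.1, 0.4]
width: 0.0555
```

```bash
python3 -c "
from h import *
goto(*NUT[1],.1525,33.8)"
```

```text
clock 15.90 tcp [0.4689 0.1364 0.199 ] jaw 33.5 q [-0.53  0.34  0.26  1.9  -0.11  0.91  0.37] F [-0.5 -0.1  0.4] M [-0.022  0.    -0.032] w 0.056
shift [0.0004 0.0012 0.0465] turn -0.3 deg = -0.05 u
```

>>> arm_command(moves=[0, 0.001, 0.02, 0, -0.3, 0, 0.001, 0.0465, 0, -0.3, 0, 0.001, 0.0465, 0, -0.3, 0, 0.001, 0.0465, 0.8, -0.3, 0, 0.001, 0.0465, 1.6, -0.3, 0, 0.001, 0.0465, 2.4, -0.3, 0, 0.001, 0.0465, 3.2, -0.3])

```text
clock: 16.77
tool_pos: [0.47, 0.137, 0.153]
ee_rot: [1.928, 2.48, 0.0]
force: [0.7, 0.1, -3.9]
width: 0.0553
```

```bash
python3 -c "
from h import *
st(1)"
```

```text
clk 16.77 jaw 14.3 Mz 0.470 F [ 0.7  0.1 -3.9] M [ 0.01 -0.17  0.47] off [ 0.3 -0.4] z 0.1530 tau7 0.470 q7 0.12
```

>>> arm_command(moves=[0, 0, 0, 0.8, -0.3, 0, 0, 0, 1.6, -0.3])

```text
clock: 17.02
tool_pos: [0.4701, 0.1373, 0.153]
ee_rot: [2.128, 2.311, 0.001]
force: [1.0, -0.0, -4.3]
width: 0.0559
```

```bash
python3 -c "
from h import *
st(1)"
```

```text
clk 17.02 jaw 4.7 Mz 0.557 F [ 1.  -0.  -4.3] M [ 0.09 -0.23  0.56] off [ 0.4 -0.1] z 0.1530 tau7 0.367 q7 -0.02
```

>>> arm_command(moves=[0, 0, 0, 0.9, -0.3])

```text
clock: 17.15
tool_pos: [0.4701, 0.1374, 0.153]
ee_rot: [2.234, 2.208, 0.001]
force: [0.2, 0.6, -4.1]
width: 0.0554
```

```bash
python3 -c "
from h import *
st(1)
goto(*NUT[0],.2,-35.9+7)"
```

```text
clk 17.15 jaw -0.7 Mz 0.562 F [ 0.2  0.6 -4.1] M [ 0.15 -0.3   0.56] off [ 0.4 -0. ] z 0.1530 tau7 0.479 q7 -0.10
clock 17.15 tcp [0.4701 0.1374 0.153 ] jaw -0.7 q [-0.63  0.41  0.42  1.97 -0.23  0.81 -0.1 ] F [ 0.2  0.6 -4.1] M [ 0.154 -0.305  0.562] w 0.055
shift [-0.0139  0.123  -0.0469] turn 28.2 deg = 4.70 u
```

>>> arm_command(moves=[0, 0, 0, -1, -0.3, 0, 0, -0.0469, -1, -0.3, 0, 0.03, -0.0469, 0, -0.3, -0.007, 0.07, -0.0469, 1.6, -0.3, -0.0139, 0.123, -0.0469, 3.2, -0.3, -0.0139, 0.123, -0.0469, 4.7, -0.3, -0.0139, 0.123, -0.0469, 4.7, -0.3, -0.0139, 0.123, -0.0469, 4.7, -0.3])

```text
clock: 18.15
tool_pos: [0.5922, 0.1224, 0.1997]
ee_rot: [-2.7, -1.606, -0.0]
force: [-0.4, 0.1, -0.2]
width: 0.0555
```

```bash
python3 -c "
from h import *
goto(*NUT[0],.1525,-28.9)"
```

```text
clock 18.15 tcp [0.5922 0.1224 0.1997] jaw -28.5 q [-0.58  0.55  0.55  1.61 -0.32  1.07 -0.44] F [-0.4  0.1 -0.2] M [-0.02  -0.012 -0.059] w 0.056
shift [0.     0.0008 0.0472] turn 0.4 deg = 0.06 u
```

>>> arm_command(moves=[0, 0.0008, 0.02, 0, -0.3, 0, 0.0008, 0.047, 0, -0.3, 0, 0.0008, 0.047, 0, -0.3, 0, 0.0008, 0.047, 0.8, -0.3, 0, 0.0008, 0.047, 1.6, -0.3, 0, 0.0008, 0.047, 2.4, -0.3, 0, 0.0008, 0.047, 3.2, -0.3])

```text
clock: 19.02
tool_pos: [0.5944, 0.1228, 0.1536]
ee_rot: [-2.932, -1.129, -0.005]
force: [4.2, 1.8, -5.0]
width: 0.0556
```

```bash
python3 -c "
from h import *
st(0)"
```

```text
clk 19.02 jaw -47.9 Mz 0.381 F [ 4.2  1.8 -5. ] M [ 0.38 -0.93  0.38] off [1.5 0.8] z 0.1536 tau7 0.452 q7 -0.68
```

>>> arm_command(moves=[0, 0, 0, 0.8, -0.3, 0, 0, 0, 1.6, -0.3])

```text
clock: 19.27
tool_pos: [0.5947, 0.1229, 0.1536]
ee_rot: [-3.016, -0.88, -0.006]
force: [5.1, 2.6, -5.7]
width: 0.0555
```

```bash
python3 -c "
from h import *
st(0)"
```

```text
clk 19.27 jaw -57.5 Mz 0.528 F [ 5.1  2.6 -5.7] M [ 0.42 -1.07  0.53] off [1.8 0.9] z 0.1536 tau7 0.352 q7 -0.82
```

>>> arm_command(moves=[0, 0, 0, 0.9, -0.3])

```text
clock: 19.4
tool_pos: [0.5949, 0.1229, 0.1536]
ee_rot: [-3.054, -0.737, -0.006]
force: [5.4, 1.5, -5.1]
width: 0.0557
```

```bash
python3 -c "
from h import *
st(0)
goto(*NUT[2],.2,-87.1+7)"
```

```text
clk 19.40 jaw -62.9 Mz 0.576 F [ 5.4  1.5 -5.1] M [ 0.39 -1.19  0.58] off [2.  0.9] z 0.1536 tau7 0.465 q7 -0.89
clock 19.40 tcp [0.5949 0.1229 0.1536] jaw -62.9 q [-0.66  0.64  0.7   1.67 -0.47  1.01 -0.89] F [ 5.4  1.5 -5.1] M [ 0.388 -1.189  0.576] w 0.056
shift [-0.1746  0.0324 -0.0471] turn 17.2 deg = 2.87 u
```

>>> arm_command(moves=[0, 0, 0, -1, -0.3, 0, 0, -0.0471, -1, -0.3, -0.05, 0.01, -0.0471, 0, -0.3, -0.11, 0.02, -0.0471, 1.5, -0.3, -0.1746, 0.0324, -0.0471, 2.87, -0.3, -0.1746, 0.0324, -0.0471, 2.87, -0.3, -0.1746, 0.0324, -0.0471, 2.87, -0.3, -0.1746, 0.0324, -0.0471, 2.87, -0.3])

```text
clock: 20.4
tool_pos: [0.4539, 0.0143, 0.1997]
ee_rot: [-3.129, -0.275, -0.002]
force: [-0.4, 0.1, 0.9]
width: 0.0553
```

```bash
python3 -c "
from h import *
goto(*NUT[2],.1525,-80.1)"
```

```text
clock 20.40 tcp [0.4539 0.0143 0.1997] jaw -80.0 q [-0.72  0.39  0.89  1.99 -0.37  0.94 -1.04] F [-0.4  0.1  0.9] M [ 0.016  0.078 -0.   ] w 0.055
shift [ 0.0001 -0.0001  0.0472] turn 0.1 deg = 0.02 u
```

>>> arm_command(moves=[0, 0, 0.02, 0, -0.3, 0, 0, 0.047, 0, -0.3, 0, 0, 0.047, 0, -0.3, 0, 0, 0.047, 0.8, -0.3, 0, 0, 0.047, 1.6, -0.3, 0, 0, 0.047, 2.4, -0.3, 0, 0, 0.047, 3.2, -0.3])

```text
clock: 21.28
tool_pos: [0.4555, 0.0128, 0.1535]
ee_rot: [3.129, -0.257, 0.008]
force: [5.4, -2.9, -6.3]
width: 0.0555
```

```bash
python3 -c "
from h import *
st(2)"
```

```text
clk 21.27 jaw -99.4 Mz 0.388 F [ 5.4 -2.9 -6.3] M [-0.53 -1.35  0.39] off [ 1.4 -1.6] z 0.1535 tau7 0.455 q7 -1.22
```

>>> arm_command(moves=[0, 0, 0, 0.8, -0.3, 0, 0, 0, 1.6, -0.3])

```text
clock: 21.52
tool_pos: [0.4554, 0.0129, 0.1534]
ee_rot: [3.097, -0.517, 0.008]
force: [6.2, -2.0, -5.7]
width: 0.0558
```

```bash
python3 -c "
from h import *
st(2)"
```

```text
clk 21.52 jaw -109.0 Mz 0.476 F [ 6.2 -2.  -5.7] M [-0.5  -1.36  0.48] off [ 1.3 -1.5] z 0.1534 tau7 0.352 q7 -1.34
```

>>> arm_command(moves=[0, 0, 0, 0.6, -0.3, 0, 0, 0, 1.2, -0.3])

```text
clock: 21.78
tool_pos: [0.4554, 0.0129, 0.1534]
ee_rot: [3.059, -0.709, 0.008]
force: [6.3, -2.8, -6.2]
width: 0.0557
```

```bash
python3 -c "
from h import *
st(2)
goto(.49,.21,.2,-100)"
```

```text
clk 21.77 jaw -116.1 Mz 0.491 F [ 6.3 -2.8 -6.2] M [-0.46 -1.37  0.49] off [ 1.3 -1.5] z 0.1534 tau7 0.067 q7 -1.44
clock 21.77 tcp [0.4554 0.0129 0.1534] jaw -116.1 q [-0.77  0.52  1.03  2.05 -0.58  0.88 -1.44] F [ 6.3 -2.8 -6.2] M [-0.458 -1.367  0.491] w 0.056
shift [-0.0554 -0.1922 -0.0469] turn -16.1 deg = -2.68 u
```

```bash
python3 -c "
from h import *
goto(.461,.2162,.2,-97)"
```

```text
clock 21.77 tcp [0.4554 0.0129 0.1534] jaw -116.1 q [-0.77  0.52  1.03  2.05 -0.58  0.88 -1.44] F [ 6.3 -2.8 -6.2] M [-0.458 -1.367  0.491] w 0.056
shift [-0.0842 -0.185  -0.047 ] turn -19.1 deg = -3.18 u
```

>>> arm_command(moves=[0, 0, 0, -1, -0.3, 0, 0, -0.047, -1.5, -0.3, -0.02, -0.045, -0.047, -3.18, 0, -0.04, -0.09, -0.047, -3.18, 1, -0.06, -0.135, -0.047, -3.18, 1, -0.0842, -0.185, -0.047, -3.18, 1, -0.0842, -0.185, -0.047, -3.18, 1, -0.0842, -0.185, -0.047, -3.18, 1, -0.0842, -0.185, -0.047, -3.18, 1])

```text
clock: 22.9
tool_pos: [0.4587, 0.2152, 0.1998]
ee_rot: [3.135, -0.196, 0.001]
force: [0.0, -0.4, 0.1]
width: 0.0002
```

```bash
python3 -c "
from h import *
goto(.461,.2162,.101,-97)
p,d=bot.snapshot('top'); cv2.imwrite('pics/t5.png',cv2.resize(p[130:250,130:310,::-1],None,fx=4,fy=4,interpolation=cv2.INTER_CUBIC))
p,d=bot.snapshot('side'); cv2.imwrite('pics/s5.png',cv2.resize(p[130:255,225:355,::-1],None,fx=5,fy=4.5,interpolation=cv2.INTER_CUBIC))"
```

```text
clock 22.90 tcp [0.4587 0.2152 0.1998] jaw -97.2 q [-1.13  0.52  0.99  1.86 -0.5   1.04 -1.62] F [ 0.  -0.4  0.1] M [-0.029 -0.033  0.006] w 0.000
shift [ 0.0021 -0.0013  0.0988] turn -0.2 deg = -0.03 u
```

View pics/t5.png

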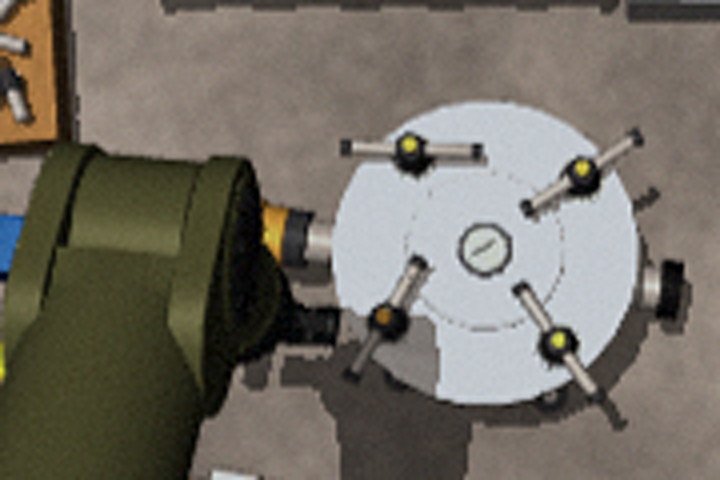

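View pics/s5.png

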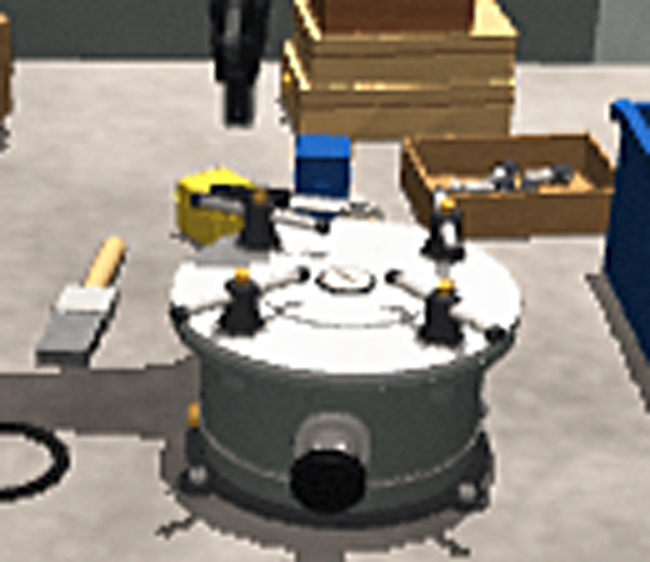

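>>> arm_command(moves=[0.002, -0.001, 0.05, 0, 1, 0.002, -0.001, 0.099, 0, 1, 0.002, -0.001, 0.099, 0, 1])

```text
clock: 23.38
tool_pos: [0.4587, 0.216, 0.0982]
ee_rot: [3.133, -0.196, -0.008]
force: [-0.4, 0.3, 0.6]
width: 0.0001
```

```bash
python3 - <<'E'
from h import *
goto(.461,.2162,.101,-97)
s=bot.get_state(); M=R.from_rotvec(s["ee_rot"]).as_matrix()
pv=np.array([.546,.251])
for a,off in [(0,.03),(0,.025),(10,.025),(20,.025),(30,.025),(40,.025),(50,.025),(60,.025),(70,.024),(80,.023),(86,.022),(90,.021),(90,.019)]:
    t=np.radians(172.9-a); u=np.array([np.cos(t),np.sin(t)]); n=np.array([-u[1],u[0]])
    p=pv+.08*u+off*n
    print(a,np.round(p,4),np.round(M.T@(np.r_[p,.101]-s["tool_pos"]),3))
p,d=bot.snapshot('side'); cv2.imwrite('pics/s6.png',cv2.resize(p[130:255,225:355,::-1],None,fx=5,fy=4.5,interpolation=cv2.INTER_CUBIC))
E
```

```text
clock 23.38 tcp [0.4587 0.216  0.0982] jaw -97.1 q [-1.03  0.64  0.86  1.99 -0.66  0.83 -1.49] F [-0.4  0.3  0.6] M [-0.012 -0.026  0.007] w 0.000
shift [ 0.0023 -0.0005 -0.0028] turn -0.1 deg = -0.02 u
0 [0.4629 0.2311] [ 0.002 -0.016 -0.003]
0 [0.4635 0.2361] [ 0.002 -0.021 -0.003]
10 [0.4622 0.2506] [-0.001 -0.035 -0.003]
20 [0.4634 0.2652] [-0.001 -0.049 -0.003]
30 [0.4671 0.2793] [ 0.    -0.064 -0.003]
40 [0.4732 0.2926] [ 0.005 -0.078 -0.003]
50 [0.4816 0.3046] [ 0.012 -0.091 -0.003]
60 [0.4918 0.315 ] [ 0.021 -0.102 -0.003]
70 [0.5047 0.3236] [ 0.032 -0.112 -0.003]
80 [0.519  0.3297] [ 0.046 -0.12  -0.003]
86 [0.5284 0.3321] [ 0.055 -0.124 -0.003]
90 [0.535 0.333] [ 0.061 -0.126 -0.004]
90 [0.537  0.3327] [ 0.063 -0.126 -0.004]
```

View pics/s6.png

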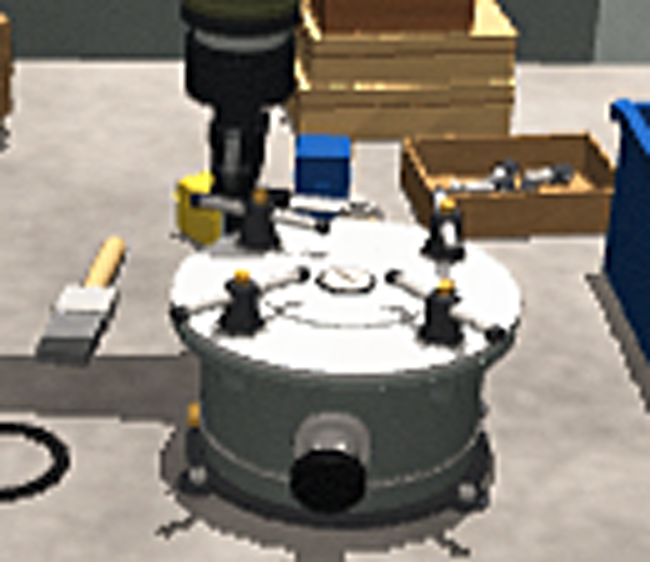

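>>> arm_command(moves=[0.002, -0.01, -0.003, 0, 1, 0.002, -0.021, -0.003, 0, 1, -0.001, -0.035, -0.003, 0, 1, -0.001, -0.049, -0.003, 0, 1, 0, -0.064, -0.003, 0, 1, 0.005, -0.078, -0.003, 0, 1, 0.012, -0.091, -0.003, 0, 1, 0.021, -0.102, -0.003, 0, 1, 0.032, -0.112, -0.003, 0, 1])

```text
clock: 24.55
tool_pos: [0.5057, 0.3254, 0.1026]
ee_rot: [3.135, -0.192, -0.003]
force: [-3.2, -3.4, -0.5]
width: -0.0001
```

```bash
python3 - <<'E'
from h import *
goto(.535,.333,.101,-97)
p,d=bot.snapshot('side'); cv2.imwrite('pics/s7.png',cv2.resize(p[130:255,200:330,::-1],None,fx=5,fy=4.5,interpolation=cv2.INTER_CUBIC))
E
```

```text
clock 24.55 tcp [0.5057 0.3254 0.1026] jaw -97.0 q [-1.1   0.75  0.85  1.74 -0.67  0.98 -1.67] F [-3.2 -3.4 -0.5] M [-0.687  0.566 -0.103] w -0.000
shift [ 0.0282 -0.0111  0.0016] turn -0.0 deg = -0.00 u
```

View pics/s7.png

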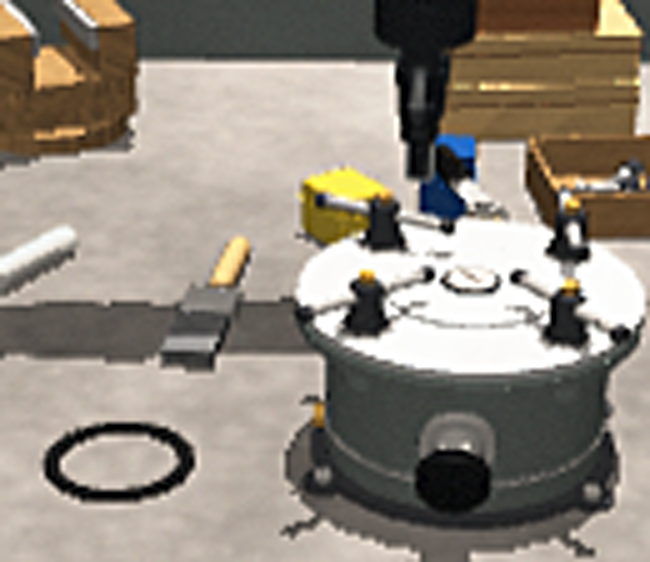

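>>> arm_command(moves=[0.013, -0.007, 0, 0, 1, 0.022, -0.01, 0, 0, 1, 0.028, -0.011, 0, 0, 1, 0.029, -0.011, 0, 0, 1])

```text
clock: 25.1
tool_pos: [0.536, 0.3326, 0.1029]
ee_rot: [-3.135, 0.192, 0.001]
force: [-2.8, 1.4, -1.1]
width: 0.0
```

```bash
python3 - <<'E'
from h import *
goto(.535,.333,.101,-97)
E
```

```text
clock 25.10 tcp [0.536  0.3326 0.1029] jaw -97.0 q [-1.06  0.78  0.85  1.66 -0.67  1.02 -1.68] F [-2.8  1.4 -1.1] M [0.353 0.645 0.056] w 0.000
shift [-0.001  -0.0003  0.0019] turn -0.0 deg = -0.00 u
```

>>> arm_command(moves=[0.002, 0, 0, 0, 1, 0.004, 0, 0, 0, 1])

```text
clock: 25.35
tool_pos: [0.5377, 0.3325, 0.103]
ee_rot: [-3.135, 0.191, 0.007]
force: [-12.6, 2.5, 5.1]
width: 0.0002
```

```bash
python3 - <<'E'
from h import *
goto(.535,.333,.101,-97)
E
```

```text
clock 25.35 tcp [0.5377 0.3325 0.103 ] jaw -97.0 q [-1.05  0.79  0.84  1.65 -0.67  1.02 -1.68] F [-12.6   2.5   5.1] M [ 0.457  2.673 -0.046] w 0.000
shift [-0.0028 -0.0002  0.002 ] turn 0.0 deg = 0.00 u
```

The stop is felt: the force jumps from 3 to 12.6 N. Backing off and lifting clear to inspect.

>>> arm_command(moves=[-0.02, 0, 0, 0, 1, -0.04, 0, 0, 0, 1, -0.04, 0, -0.06, 0, 1, -0.1, 0, -0.12, 0, 1, -0.16, -0.05, -0.15, 0, 1, -0.16, -0.1, -0.15, 0, 1, -0.16, -0.16, -0.15, 0, 1, -0.16, -0.22, -0.15, 0, 1, -0.16, -0.22, -0.15, 0, 1])

```text
clock: 26.48
tool_pos: [0.4075, 0.5741, 0.252]
ee_rot: [-3.135, 0.184, -0.002]
force: [-0.5, -0.4, 0.1]
width: 0.0003
```

```bash
python3 - <<'E'
from h import *
goto(.535,.333,.101,-97)
p,d=bot.snapshot('top'); cv2.imwrite('pics/t8.png',cv2.resize(p[140:260,110:310,::-1],None,fx=4,fy=4,interpolation=cv2.INTER_CUBIC))
p,d=bot.snapshot('side'); cv2.imwrite('pics/s8.png',p[:,:,::-1])
E
```

```text
clock 26.48 tcp [0.4075 0.5741 0.252 ] jaw -96.7 q [-1.41  0.78  0.95  1.23 -0.61  1.42 -2.21] F [-0.5 -0.4  0.1] M [-0.033 -0.004 -0.019] w 0.000
shift [0.1545 0.2248 0.151 ] turn 0.3 deg = 0.05 u
```

View pics/t8.png

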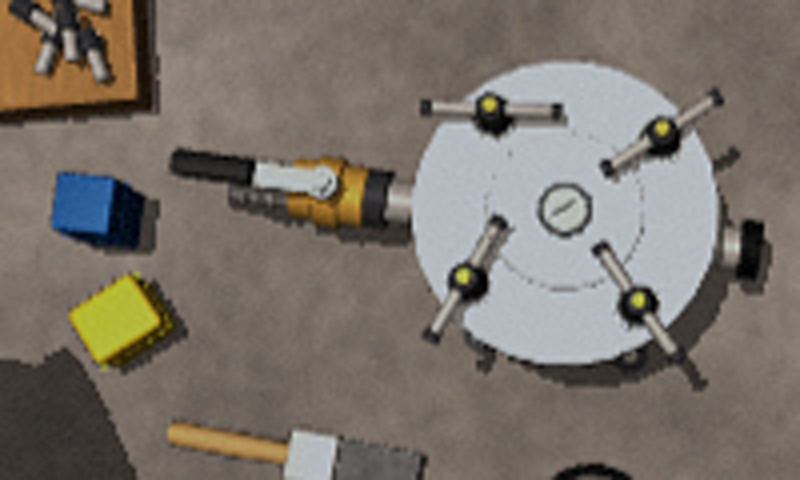

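View pics/s8.png

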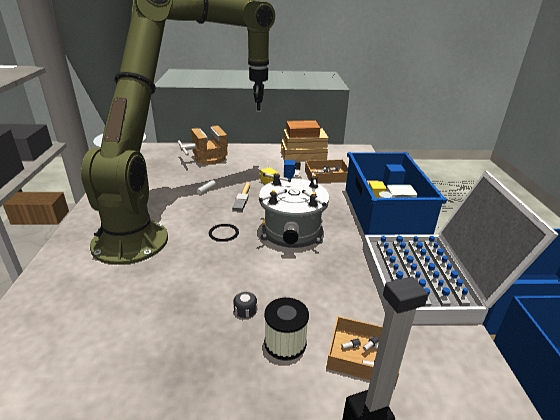

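```bash
python3 - <<'E'
from h import *
a=ray("top",[110+211/4,140+165/4],.121)[0];b=ray("top",[110+323/4,140+182/4],.121)[0]
d=a-b; ang=np.degrees(np.arctan2(d[1],d[0])); print(ang, "opened deg vs closed 172.9:",172.9-ang, np.hypot(*d[:2]))
E
```

```text
82.16815827496485 opened deg vs closed 172.9: 90.73184172503515 0.08382106384899879
```

The lever has turned about 90°, the other things haven't visibly moved, and the arm is clear of everything. Handing in.

```bash
python3 -c "
from bench import bot
print(bot.finish_job())"
```

```text
the job is handed in; nothing more can be done
None
```

I tightened all four nuts crisscross in two rounds, opened the valve fully, let go of everything, and handed the job in at about 26.6 s. No verdict was reported.

- **Round 1 (snug):** order 0, 2, 1, 3, using the half-open fingers as a wrench centred on each nut. The last torques felt were 0.28, 0.29, 0.26 and about 0.28 N·m.
- **Round 2 (tight):** order 3, 1, 0, 2. The last torques felt were 0.61, 0.56, 0.58 and 0.49 N·m. The angle turned past the bite I had estimated puts nuts 3, 1 and 0 at about 0.58–0.60 N·m.
- **Disagreement on nut 2:** its last torque reading was 0.49 N·m, but the angle turned suggests 0.56–0.59. A single torque reading is noisy by about 0.04 N·m. I did not re-feel it, because both values lie within the allowed 0.46–0.79 N·m.
- **Valve:** I pushed the lever round until it met its stop, where the force rose from about 3 to 12.6 N. The last top picture shows it about 90.7° from shut, in line with the pipe.
- **Other things on the bench:** in the last pictures the loose items look unmoved and the arm is clear. I did not measure their positions.

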